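# Free the glued-up clamp knob and pinch the moulding

### The arm

A 6-joint arm with a two-finger parallel gripper is mounted at the origin on the work surface. World frame = base frame: x ahead of the robot, y to its left, z up, the work surface at z = 0. Lengths are in m, angles in degrees, forces in N, time in s.
With the tool pointing down it reaches from about 0.35 to 0.925 m from the base axis. Payload 6.4 kg.
Tool frame: the origin (TCP) lies at the very end of the fingers, on their centre line; the grasp point (between the pads) lies 19 mm behind it; z points along the fingers, y is the line along which they close (so a half turn about z gives the same grasp; the last joint's range is limited). The gripper opens to 94 mm and grips with 3 to 60 N. Pads are 16 mm wide; open, the fingers measure 119 mm over their backs; the gripper's body (75 mm by 177 mm) begins 78 mm behind the grasp point.
Start: joints at [-82.168, 14.043, 89.255, -0, 76.702, -9.975], TCP at [0.199, -0.619, 0.205] pointing down, gripper open.
Joint ranges: [-179.41, 179.41], [-58.25, 129.5], [7.25, 145.43], [-54.29, 234.29], [11.92, 165.04], [-157.13, 157.13]. Speed limits (degrees/s): [147.25, 147.25, 180, 180, 180, 180].

### API

Orientations are given as a 3x3 rotation matrix whose columns are the frame's x, y, z axes.
In Python, from station import r gives the robot as it stands. The module is installed in compiled form; this text tells all that it offers.
- The arm moves only by the tool carry_out, never from a script. Its argument "motion" is a list that holds one entry, the list of rows, each a list of 5 numbers: the opening, from 0 (shut) to 1 (fully open), then the shift along the tool's x, y, z in cm, then the turn about the tool's z in units of 5 degrees (1.0 is 5 degrees). A call has 1 to 20 rows; each row is the pose to reach, as a shift and turn from the pose commanded when the call began, along the tool's axes at that moment; what a row does not reach only later rows make up. A row lasts 1/12 s, in which the tool goes at most 41.7 mm and 7.16 degrees, less where a joint would pass 70% of its speed; a pose out of reach is approached as far as the arm can. A call with a gripper value outside its range is refused whole. The fingers move at their own pace and stop on an object; "grip_force" is the grip in N (left out, the last holds). Time passes only in rows, so rows that repeat a pose let the fingers close. It gives the time, the measured TCP pose, the force, the opening and the grip force at its end, in the units of the state.
- r.get_state(): the state, without advancing time (a new reading comes with each control period).
- r.capture(name): name is "scene" or "top" or "wrist"; returns the picture (420x560x3 uint8, red, green, blue); there is no depth.
- r.get_calibration(name): a dict with "fx", "fy", "cx", "cy" (pixels), "position" and "rotation" of the camera in the world; the wrist camera has in their place "tool_from_camera" (4x4, takes a point from camera to tool coordinates, whose origin is the TCP and whose axes are the flange's). Camera axes: x right, y down, z forward; pixel columns grow to the right and rows downward; lengths in m; the calibration is good to about 2 mm. The wrist camera is an equidistant fisheye: a pixel r from the principal point sees the ray r / f radians off the axis. A picture is of the moment at which its call begins: read the wrist's pose just before it. get_calibration takes no time and is no camera call.
- r.hand_in(): hands the job in; it is judged then, once.
Trained networks look in the newest picture that a camera, given by its name, has taken for a name from the list of things; names that differ only in an ending like _2 or _b are one class to them, and where a whole thing is asked for, a point or a joint stands for the part that bears it (a point fixed in the world has none). Each returns a list of dicts, best first, with "p" (0 to 1); they miss things now and then, are a little off and sometimes report something else, mostly with a low value. They report only what shows in the picture. A call takes as long as a camera call. They do not tell look-alikes from the thing itself.
- r.boxes_of(target, camera): "box" ([centre column, centre row, width, height] in pixels, round what is visible of it).
The state is a dict: "clock": time; "q": joint angles; "joint_velocities": joint speeds; "effort": joint torques, N m; "tool_pos": TCP position; "ee_rot": TCP orientation; "wrist_force": force on the tool from outside, world axes, zero at the start; "moment": the same for the moment, N m; "grip_width": finger opening in m; "gripper_force": force on a finger pad.
Only numpy, scipy, OpenCV 4.12 (cv2) and the standard library are available. Lean on these libraries where they do the work, as an engineer would, in place of code of your own. Each camera call takes 0.05 s, during which the arm holds its last target. There are 200 camera calls.

### The job

The knob of the green bench clamp is stuck with dried glue: break it loose with a short firm clockwise twist, then keep turning it clockwise (it now turns easily) until the jaw has pushed the loose piece of walnut moulding up against the stop and pinches it snugly. Work the clamp by its knob only, stop as soon as you feel the pinch so that the soft wood is not crushed (a squeeze of about 15 N is right, and it must never reach 30 N), then let go and leave the moulding lying flat and held. Leave the plane, the hammer and the cork block where they are.

Things in the scene. Friction and masses are not known exactly. Their poses are not given: they have to be found in the camera images.
- vise: Green bench clamp fixed to the bench. Origin at the centre of its underside, x along the jaws' width, y from the knob towards the stop, z up. Bed 120 (x) by 300 (y) by 20 mm high. A gear housing 76 by 76 mm, its top 56 mm above the bench, stands at y = -95 mm and carries the knob.
- knob_grip (a point): The point to grip on the knob, on its upright turning axis, 88 mm above the bench (x = 0, y = -95 mm of the clamp). The knob is a black disc of 60 mm diameter, its top 66 mm above the bench, with a red bar grip across it: 52 mm long, 16 mm thick, 65 to 103 mm above the bench. This frame turns with the knob: x along the bar, z up; at the start its x points as the clamp's x does.
- knob: How the knob turns (origin on its axis, 58 mm above the bench). Clockwise from above (negative about z) closes the jaw by about 10 mm per radian; 4.2 rad of travel, none backwards from the start. Stuck, it needs about 0.5 N m, easing off over the first 0.25 rad; then it turns against about 0.13 N m of dry friction and stays where it is left. Each 10 N of pinch adds about 0.1 N m.
- jaw_face (a point): Centre of the moving jaw's dark wooden face, which looks to the clamp's +y; 38 mm above the bench. Axes as the clamp's. The jaw is 100 mm wide (x), 35 mm high above the bed, and slides along +y. Its lining gives about 1 mm per 20 N.
- stop_face (a point): Centre of the stop's dark wooden face, which looks to the clamp's -y towards the jaw; 38 mm above the bench. The stop is 100 mm wide, 35 mm high above the bed, 26 mm thick, fixed, but in a different place along the bed each time.
- moulding_centre (a point): Loose walnut moulding lying on the clamp's bed between jaw and stop, 80 (x) by roughly 40 (y) mm (rough-sawn, may be 2 mm off) and 20 mm high, with a 22 mm wide ridge up to 31.5 mm; 90 g. The point is at the centre of its lower part, 10 mm above its underside (30 mm above the bench). z up. Its long side faces the jaw, a little askew at first.
- plane: Bystander: iron hand plane 220 by 58 mm, about 110 mm high with its wooden handle; origin at the centre of its sole, x along it.
- hammer: Bystander: hammer lying on the bench along its x axis, origin at about the middle of its underside.
- cork_centre (a point): Bystander: centre of a cork sanding block, 110 by 65 by 30 mm, lying on the bench.
There are look-alikes about, which are no part of the job. Of the things that look like the part that bears moulding_centre, the smallest one is meant.

How it is judged:
By the outcome, as a careful person would: the job done as asked, in the order asked, and still so for the second after the job is handed in, with the robot touching nothing.
It also fails if it takes over 70 s, if anything falls off the work surface, if the arm or the gripper's body presses on something with over 40 N, if the wrist force passes 120 N, or if a joint passes its speed limit or range.

## Working session

There is one attempt and no reset: what is moved stays moved. The work goes in short steps, Python scripts to look and compute and a tool call to move; the robot and the scene stay as the last step left them, time stands still between calls to the robot, and variables do not carry over. Pictures are saved under pics/ and viewed, at most 10 in all, crops included, and the job is handed in when it is done.

Besides the shell and the picture viewer there is one more tool, called after "Call:" as a command line: name --argument value ..., lists and objects as JSON in quotes. carry_out: Moves the arm, as the interface text tells. Its arguments: {"type":"object","properties":{"motion":{"type":"array"},"grip_force":{"type":"number"}},"required":["motion"]}

```bash
mkdir -p pics; python3 - <<'E'
from station import r
import cv2,numpy as np
for n in("scene","top"):
    im=r.capture(n); cv2.imwrite(f"pics/{n}1.png",im[:,:,::-1])
    for t in("vise","knob_grip","moulding_centre","stop_face","jaw_face"):
        print(n,t,[(np.round(d["box"]).tolist(),round(d["p"],2)) for d in r.boxes_of(t,n)][:4])
    c=r.get_calibration(n);print({k:np.round(v,4).tolist() for k,v in c.items()})
s=r.get_state();print(s["clock"],s["tool_pos"],s["ee_rot"],s["wrist_force"],s["moment"])
E
```

```text
scene vise [([317.0, 216.0, 111.0, 56.0], 0.65)]
scene knob_grip [([283.0, 204.0, 21.0, 29.0], 0.93)]
scene moulding_centre [([336.0, 167.0, 45.0, 32.0], 0.93), ([321.0, 214.0, 20.0, 35.0], 0.89), ([350.0, 283.0, 34.0, 52.0], 0.72), ([306.0, 212.0, 7.0, 31.0], 0.63)]
scene stop_face [([336.0, 219.0, 13.0, 37.0], 0.83)]
scene jaw_face [([308.0, 224.0, 0.0, 14.0], 0.5)]
{'fx': 403.034, 'fy': 403.034, 'cx': 280.0679, 'cy': 208.559, 'position': [1.1357, -0.0323, 0.9647], 'rotation': [[0.0199, 0.8314, -0.5553], [0.9998, -0.0191, 0.0073], [-0.0046, -0.5553, -0.8316]]}
top vise [([252.0, 222.0, 98.0, 53.0], 0.77)]
top knob_grip [([281.0, 224.0, 19.0, 20.0], 0.58)]
top moulding_centre [([228.0, 279.0, 35.0, 28.0], 0.91), ([231.0, 165.0, 29.0, 35.0], 0.84), ([249.0, 219.0, 18.0, 26.0], 0.77)]
top stop_face [([237.0, 217.0, 12.0, 35.0], 0.82), ([256.0, 225.0, 10.0, 20.0], 0.29)]
top jaw_face []
{'fx': 470.1315, 'fy': 470.1315, 'cx': 278.3977, 'cy': 211.4586, 'position': [0.3305, 0.0026, 1.5314], 'rotation': [[-0.0056, -0.9877, 0.1563], [-0.9999, 0.0041, -0.01], [0.0093, -0.1563, -0.9877]]}
0.6 [ 0.19878216 -0.61886294  0.20547636] [[ 9.52088749e-01  3.05821866e-01 -2.24822524e-05]
 [ 3.05821866e-01 -9.52088749e-01  1.32645205e-05]
 [-1.73485191e-05 -1.95045651e-05 -1.00000000e+00]] [-0.64244336 -0.44495757 -0.81730983] [-0.02051517 -0.03517857 -0.03886712]
```

```bash
cat > h.py <<'E'
import numpy as np
from station import r
def ray(n,u,v,z):
    c=r.get_calibration(n);R=np.array(c["rotation"]);p=np.array(c["position"])
    d=R@[(u-c["cx"])/c["fx"],(v-c["cy"])/c["fy"],1]
    return (p+d*(z-p[2])/d[2]).round(4)
E
python3 - <<'E'
from h import *
import cv2
print(ray("scene",283,204,.088),ray("top",281,224,.088))
for u,v in((228,279),(231,165),(249,219)):print(ray("top",u,v,.04))
for u,v in((237,217),):print(ray("top",u,v,.05))
a=cv2.imread("pics/scene1.png")[130:320,220:420];b=cv2.imread("pics/top1.png")[140:310,180:340]
cv2.imwrite("pics/c.png",cv2.resize(a,None,fx=4,fy=4,interpolation=2)[:600]) if 0 else None
A=cv2.resize(a,(400,380),interpolation=2);B=cv2.resize(b,(400,425),interpolation=2)
o=np.zeros((425,800,3),np.uint8);o[:380,:400]=A;o[:,400:]=B;cv2.imwrite("pics/c.png",o)
E
```

```text
[ 0.536  -0.0166  0.088 ] [ 0.5196 -0.0199  0.088 ]
[0.3526 0.1468 0.04  ]
[0.7205 0.1411 0.04  ]
[0.5425 0.0817 0.04  ]
[0.5476 0.1194 0.05  ]
```

View pics/c.png

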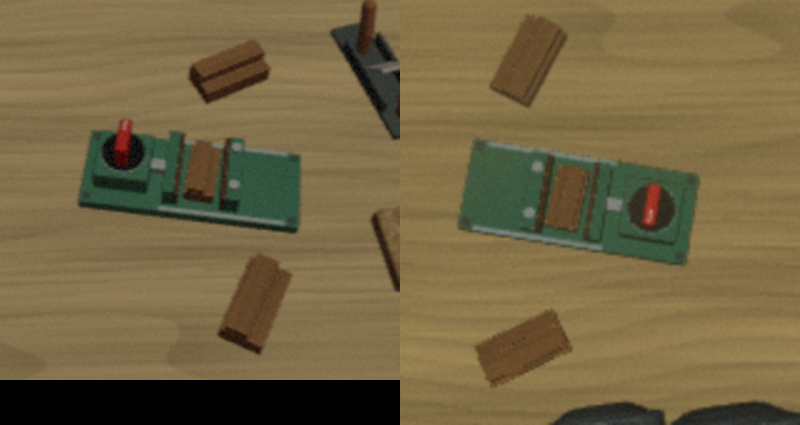

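The picture shows one green clamp, with the red knob bar at about top (281,222). There are three mouldings in the top view: (228,279), (231,165) and (249,219). The last is the smallest and the only one between the jaw and stop, so it is the one meant.

```bash
python3 - <<'E'
from h import *
P=[ray("top",*p,.02) for p in((210,196),(299.2,210.8),(294,245.6),(204.8,232))]
y=P[0]-P[1]+P[3]-P[2];print(P,np.degrees(np.arctan2(y[1],y[0])),np.linalg.norm(y)/2,np.linalg.norm(P[0]-P[3]))
yaw=np.arctan2(y[1],y[0]);Y=np.array([np.cos(yaw),np.sin(yaw),0]);c=sum(P)/4
print("centre",c,"knob",c-.095*Y)
s=r.get_state();R=np.array(s["ee_rot"]);print("tool y dir",np.degrees(np.arctan2(R[1,1],R[0,1])))
k=np.array([.528,-.018,.30]);print(R.T@(k-s["tool_pos"])*100)
E
```

```text
[array([0.6217, 0.2105, 0.02  ]), array([ 0.5716, -0.0805,  0.02  ]), array([ 0.4582, -0.0624,  0.02  ]), array([0.5035, 0.2252, 0.02  ])] 80.6372666552319 0.2932060367727786 0.11911057887526204
centre [0.53875 0.0732  0.02   ] knob [ 0.523295   -0.02053443  0.02      ]
tool y dir -72.1923838544675
[ 49.71999859 -47.13946798  -9.45230709]
```

Call:
carry_out --motion '[[[1,2.6,-2.5,-0.5,-1.4],[1,5.2,-5.0,-1,-2.8],[1,7.9,-7.4,-1.5,-4.2],[1,10.5,-9.9,-2,-5.6],[1,13.1,-12.4,-2,-7],[1,15.7,-14.9,-2,-8.4],[1,18.3,-17.4,-2,-9.8],[1,21,-19.8,-2,-11.2],[1,23.6,-22.3,-2,-12.6],[1,26.2,-24.8,-2,-14],[1,28.8,-27.3,-2,-15.4],[1,31.4,-29.8,-2,-16.8],[1,34,-32.2,-2,-18.2],[1,36.7,-34.7,-2,-19.6],[1,39.3,-37.2,-2,-21],[1,41.9,-39.7,-2,-22.4],[1,44.5,-42.2,-2,-23.8],[1,47.1,-44.7,-2,-25.2],[1,49.7,-47.1,-2,-26.6],[1,49.7,-47.1,-2,-28]]]'

```text
clock: 2.27
tool_pos: [0.5296, -0.014, 0.2257]
ee_rot: [[-0.93, 0.367, 0.001], [0.367, 0.93, 0.001], [-0.001, 0.002, -1.0]]
wrist_force: [0.2, -0.6, -0.8]
grip_width: 0.0938
gripper_force: 0.0
```

Call:
carry_out --motion '[[[1,0,0,0,-1.4],[1,0,0,0,-2.6],[1,0,0,0,-2.6],[1,0,0,0,-2.6]]]'

```text
clock: 2.6
tool_pos: [0.5279, -0.0184, 0.2255]
ee_rot: [[-0.987, 0.162, 0.0], [0.162, 0.987, 0.0], [-0.0, 0.0, -1.0]]
wrist_force: [-0.2, -0.3, 0.2]
grip_width: 0.0939
gripper_force: 0.0
```

```bash
cat >> h.py <<'E'
def wray(u,v,z,s):
    c=r.get_calibration("wrist");T=np.array(c["tool_from_camera"]);R=np.array(s["ee_rot"])
    x,y=(u-c["cx"])/c["fx"],(v-c["cy"])/c["fy"];t=np.hypot(x,y)
    d=np.array([x/t*np.sin(t),y/t*np.sin(t),np.cos(t)]);d=R@T[:3,:3]@d
    p=np.array(s["tool_pos"])+R@T[:3,3]
    return (p+d*(z-p[2])/d[2]).round(4)
E
python3 - <<'E'
from h import *
import cv2
s=r.get_state();im=r.capture("wrist");cv2.imwrite("pics/w1.png",im[:,:,::-1])
R=np.array(s["ee_rot"]);print(s["clock"],s["q"],s["tool_pos"],np.degrees(np.arctan2(R[1,1],R[0,1])),s["moment"])
for t,z in(("knob_grip",.088),("moulding_centre",.04),("stop_face",.05),("jaw_face",.05)):
    for d in r.boxes_of(t,"wrist")[:3]:print(t,np.round(d["box"]),d["p"],wray(*d["box"][:2],z,s))
E
```

```text
2.6 [-1.43037651e+01 -3.43719217e+00  1.05855564e+02  3.14196017e-03
  7.75752327e+01 -9.49597103e+01] [ 0.52794126 -0.01838968  0.22553912] 80.6552695034503 [ 5.78098840e-02 -1.40308992e-01  3.38113707e-05]
knob_grip [279. 193.  55.  62.] 0.85 [ 0.5244 -0.0203  0.088 ]
moulding_centre [425. 280.  44.  35.] 0.96 [0.686  0.1541 0.04  ]
moulding_centre [388.  36.  95.  69.] 0.96 [0.3705 0.1328 0.04  ]
moulding_centre [372. 187.  42.  72.] 0.95 [0.5451 0.087  0.04  ]
stop_face [402. 187.  34.  84.] 0.96 [0.5483 0.1217 0.05  ]
jaw_face [351. 188.  13.  85.] 0.73 [0.5401 0.0595 0.05  ]
jaw_face [374. 189.  41.  69.] 0.26 [0.5451 0.0863 0.05  ]
```

View pics/w1.png

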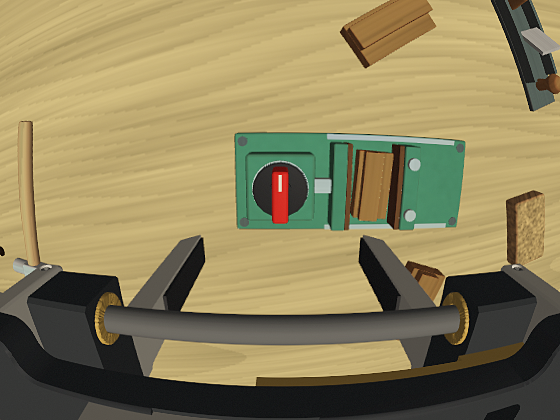

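The wrist view shows the knob at (280,190) with its bar upright, so it is aligned with the tool. The jaw is at col 351, the moulding at (373,186) and the stop at col 398.

```bash
python3 - <<'E'
from h import *
s=r.get_state();R=np.array(s["ee_rot"])
print("disc",wray(280,190,.066,s),"bar top ends",wray(280,172,.103,s),wray(280,222,.066,s))
print("faces: jaw",wray(349,187,.055,s),"stop",wray(394,187,.055,s),"bed corners",[wray(*p,.02,s) for p in((236,134),(237,227))])
for k in([.524,-.020,.071],[.527,-.020,.071]):print(R.T@(np.array(k)-s["tool_pos"])*100)
E
```

```text
disc [ 0.5263 -0.0198  0.066 ] bar top ends [ 0.5014 -0.0156  0.103 ] [ 0.5616 -0.0256  0.066 ]
faces: jaw [0.5374 0.0562 0.055 ] stop [0.5454 0.1091 0.055 ] bed corners [array([ 0.4603, -0.0619,  0.02  ]), array([ 0.5739, -0.0826,  0.02  ])]
[ 0.36387715 -0.19948087 15.45230685]
[ 0.06779589 -0.15114982 15.45233364]
```

Call:
carry_out --motion '[[[0.5,0.1,-0.15,3,0],[0.5,0.1,-0.15,6,0],[0.5,0.1,-0.15,9,0],[0.5,0.1,-0.15,11,0],[0.5,0.1,-0.15,13,0],[0.5,0.1,-0.15,14.5,0],[0.5,0.1,-0.15,15.4,0],[0.5,0.1,-0.15,15.4,0],[0.5,0.1,-0.15,15.4,0]]]' --grip_force 20

```text
clock: 3.6
tool_pos: [0.5268, -0.0199, 0.0717]
ee_rot: [[-0.987, 0.16, -0.0], [0.16, 0.987, 0.0], [0.0, 0.0, -1.0]]
wrist_force: [-1.1, -0.2, -0.0]
grip_width: 0.0469
gripper_force: 0.0
```

```bash
python3 - <<'E'
from h import *
import cv2
s=r.get_state();im=r.capture("wrist");cv2.imwrite("pics/w2.png",im[:,:,::-1])
print(s["clock"],s["q"],s["tool_pos"],s["moment"],s["wrist_force"],s["grip_width"])
E
```

```text
3.6 [-1.44925693e+01  7.25255984e+00  1.12312434e+02  1.34712915e-04
  6.04384051e+01 -9.52753563e+01] [ 0.52684656 -0.01987762  0.07167386] [ 0.03912369 -0.13889173  0.06999961] [-1.11025962 -0.24489251 -0.04550194] 0.04685553451738736
```

View pics/w2.png

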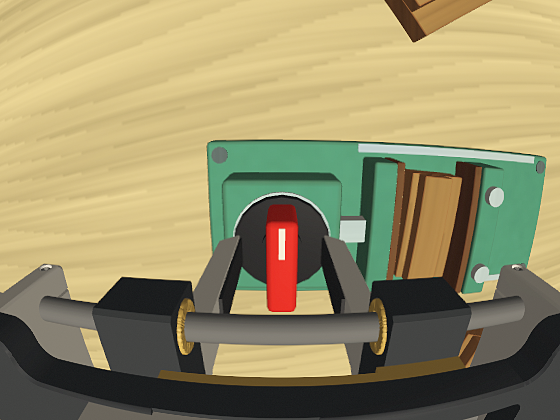

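The bar sits midway between the fingers (col 282), so I close on it.

Call:
carry_out --motion '[[[0,0,0,0,0],[0,0,0,0,0],[0,0,0,0,0],[0,0,0,0,0],[0,0,0,0,0],[0,0,0,0,0],[0,0,0,0,0],[0,0,0,0,0]]]' --grip_force 50

```text
clock: 4.32
tool_pos: [0.5269, -0.0199, 0.0718]
ee_rot: [[-0.987, 0.16, 0.0], [0.16, 0.987, -0.0], [-0.0, -0.0, -1.0]]
wrist_force: [-0.4, -1.4, 3.6]
grip_width: 0.0158
gripper_force: 50.0
```

```bash
cat > st.py <<'E'
from h import *
s=r.get_state();R=np.array(s["ee_rot"]);P=lambda a:np.round(a,3).tolist()
# moment as reported and about the vertical through the TCP is the same z comp only if reference lies on it
print(s["clock"],"pos",P(s["tool_pos"]),"yaw",round(np.degrees(np.arctan2(R[1,1],R[0,1])),2),"F",P(s["wrist_force"]),"M",P(s["moment"]),"w",round(s["grip_width"],4),"gf",P(s["gripper_force"]),"q6",round(s["q"][5],1),"eff6",round(s["effort"][5],3))
E
python3 st.py
```

```text
4.3167 pos [0.527, -0.02, 0.072] yaw 80.8 F [-0.422, -1.365, 3.621] M [-0.036, -0.032, -0.096] w 0.0158 gf 49.998 q6 -95.3 eff6 -0.115
```

Call:
carry_out --motion '[[[0,0,0,0,1],[0,0,0,0,2],[0,0,0,0,3],[0,0,0,0,4],[0,0,0,0,4],[0,0,0,0,4]]]'

```text
clock: 4.82
tool_pos: [0.5267, -0.0204, 0.0718]
ee_rot: [[-0.874, 0.486, -0.0], [0.486, 0.874, -0.001], [-0.0, -0.001, -1.0]]
wrist_force: [-2.5, -3.1, 3.8]
grip_width: 0.0159
gripper_force: 50.0
```

```bash
python3 st.py; python3 - <<'E'
from h import *
import cv2
im=r.capture("wrist");cv2.imwrite("pics/w3.png",im[:,:,::-1])
E
```

```text
4.8167 pos [0.527, -0.02, 0.072] yaw 60.91 F [-2.481, -3.103, 3.827] M [-0.741, 0.388, -0.261] w 0.0159 gf 50.009 q6 -75.4 eff6 -0.16
```

View pics/w3.png

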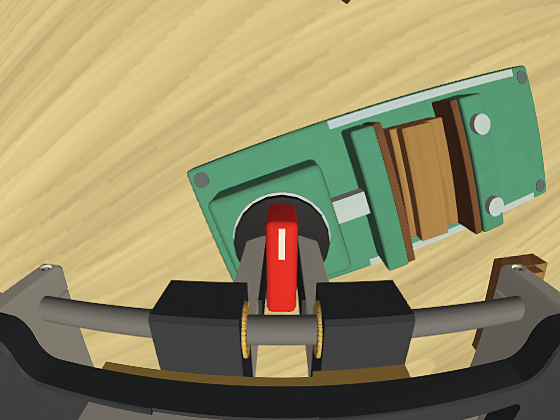

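The bar and hand turned together by 20°, and the jaw has advanced. I keep turning and read the moment while it moves.

Call:
carry_out --motion '[[[0,0,0,0,0.6],[0,0,0,0,1.2],[0,0,0,0,1.8],[0,0,0,0,2.4],[0,0,0,0,3],[0,0,0,0,3.6]]]'

```text
clock: 5.37
tool_pos: [0.5265, -0.0207, 0.0718]
ee_rot: [[-0.68, 0.733, -0.001], [0.733, 0.68, -0.002], [-0.001, -0.002, -1.0]]
wrist_force: [-3.8, -5.2, 4.9]
grip_width: 0.0155
gripper_force: 50.0
```

```bash
python3 st.py
```

```text
5.3667 pos [0.526, -0.021, 0.072] yaw 42.84 F [-3.801, -5.207, 4.854] M [-1.07, 0.576, 0.102] w 0.0155 gf 50.011 q6 -57.3 eff6 -0.37
```

Call:
carry_out --motion '[[[0,0,0,0,0.3],[0,0,0,0,0.6],[0,0,0,0,0.9],[0,0,0,0,1.2]]]'

```text
clock: 5.7
tool_pos: [0.5264, -0.0208, 0.0718]
ee_rot: [[-0.601, 0.8, -0.001], [0.8, 0.601, -0.002], [-0.001, -0.002, -1.0]]
wrist_force: [-4.3, -5.5, 6.7]
grip_width: 0.0155
gripper_force: 50.0
```

```bash
python3 st.py; python3 - <<'E'
from h import *
import cv2
s=r.get_state();im=r.capture("wrist");cv2.imwrite("pics/w4.png",im[:,:,::-1])
E
python3 st.py
```

```text
5.7 pos [0.526, -0.021, 0.072] yaw 36.92 F [-4.312, -5.46, 6.724] M [-1.14, 0.706, 0.101] w 0.0155 gf 50.011 q6 -51.4 eff6 -0.117
5.75 pos [0.526, -0.021, 0.072] yaw 36.85 F [-4.26, -5.942, 5.797] M [-1.094, 0.651, 0.079] w 0.0157 gf 50.004 q6 -51.3 eff6 0.183
```

View pics/w4.png

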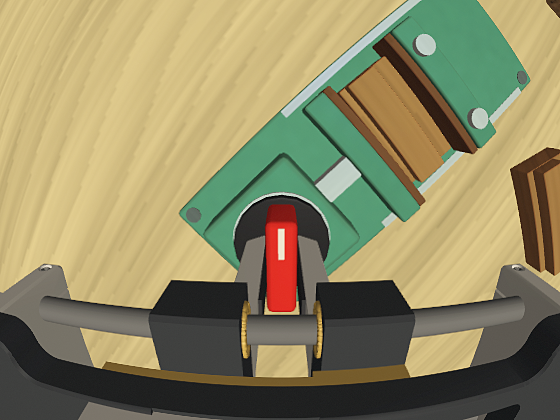

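Still free running (Mz about 0.1 N m); the moulding is being pushed and a gap to the stop remains. I ease off the sideways force and continue slowly.

Call:
carry_out --motion '[[[0,-0.04,-0.09,0,0.4],[0,-0.04,-0.09,0,0.8],[0,-0.04,-0.09,0,1.2],[0,-0.04,-0.09,0,1.6],[0,-0.04,-0.09,0,2],[0,-0.04,-0.09,0,2.2],[0,-0.04,-0.09,0,2.4],[0,-0.04,-0.09,0,2.6]]]'

```text
clock: 6.42
tool_pos: [0.526, -0.021, 0.0718]
ee_rot: [[-0.405, 0.914, -0.001], [0.914, 0.405, -0.001], [-0.001, -0.001, -1.0]]
wrist_force: [-2.3, -3.7, 5.3]
grip_width: 0.0158
gripper_force: 50.0
```

```bash
python3 st.py
```

```text
6.4167 pos [0.526, -0.021, 0.072] yaw 23.91 F [-2.304, -3.735, 5.302] M [-0.693, 0.543, 0.13] w 0.0158 gf 50.011 q6 -38.5 eff6 -0.036
```

Call:
carry_out --motion '[[[0,0,0,0,0.2],[0,0,0,0,0.4],[0,0,0,0,0.6]]]'

```text
clock: 6.67
tool_pos: [0.526, -0.0211, 0.0717]
ee_rot: [[-0.357, 0.934, -0.001], [0.934, 0.357, -0.001], [-0.001, -0.001, -1.0]]
wrist_force: [-3.7, -3.2, 5.1]
grip_width: 0.0158
gripper_force: 50.0
```

```bash
python3 st.py; python3 - <<'E'
from h import *
import cv2
im=r.capture("wrist");cv2.imwrite("pics/w5.png",cv2.resize(im[:300,200:,::-1],(720,600)))
E
```

```text
6.6667 pos [0.526, -0.021, 0.072] yaw 20.91 F [-3.697, -3.246, 5.081] M [-0.727, 0.611, 0.171] w 0.0158 gf 50.011 q6 -35.5 eff6 -0.036
```

View pics/w5.png

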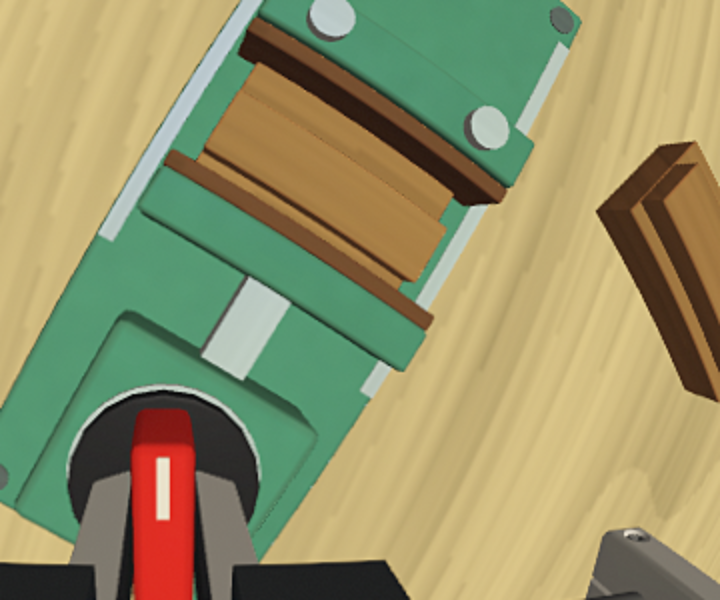

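The moulding lies along the jaw, a few mm short of the stop. I go on in small steps and average the moment after each.

Call:
carry_out --motion '[[[0,0,0,0,0.2],[0,0,0,0,0.4],[0,0,0,0,0.6],[0,0,0,0,0.8],[0,0,0,0,1]]]'

```text
clock: 7.13
tool_pos: [0.5258, -0.0211, 0.0717]
ee_rot: [[-0.274, 0.962, -0.001], [0.962, 0.274, -0.001], [-0.001, -0.002, -1.0]]
wrist_force: [-4.7, -3.6, 6.4]
grip_width: 0.0157
gripper_force: 50.0
```

```bash
cat > av.py <<'E'
from h import *
a=[]
for i in range(6):
    s=r.get_state();R=np.array(s["ee_rot"]);a.append([np.degrees(np.arctan2(R[1,1],R[0,1])),s["moment"][2],*s["wrist_force"],s["effort"][5]]);r.capture("top")
a=np.array(a);print(s["clock"],"Mz",a[:,1].round(3),"mean",a[:,1].mean().round(3),"yaw,.,F,eff",a.mean(0).round(3))
E
python3 av.py
```

```text
7.3833 Mz [ 0.172  0.107  0.066  0.087  0.038 -0.02 ] mean 0.075 yaw,.,F,eff [15.926  0.075 -4.656 -3.934  6.081  0.065]
```

Call:
carry_out --motion '[[[0,0,0,0,0.2],[0,0,0,0,0.4],[0,0,0,0,0.6]]]'

```text
clock: 7.68
tool_pos: [0.5258, -0.0211, 0.0717]
ee_rot: [[-0.224, 0.975, -0.002], [0.975, 0.224, -0.001], [-0.001, -0.002, -1.0]]
wrist_force: [-4.8, -4.1, 6.3]
grip_width: 0.0157
gripper_force: 50.0
```

```bash
python3 av.py
```

```text
7.9333 Mz [0.139 0.096 0.093 0.079 0.073 0.033] mean 0.086 yaw,.,F,eff [12.928  0.086 -4.644 -4.123  6.184  0.065]
```

Call:
carry_out --motion '[[[0,0,0,0,0.2],[0,0,0,0,0.4],[0,0,0,0,0.6]]]'

```text
clock: 8.23
tool_pos: [0.5257, -0.0211, 0.0718]
ee_rot: [[-0.172, 0.985, -0.002], [0.985, 0.172, -0.001], [-0.001, -0.002, -1.0]]
wrist_force: [-5.0, -3.4, 7.8]
grip_width: 0.0158
gripper_force: 50.0
```

```bash
python3 av.py
```

```text
8.4833 Mz [ 0.093  0.092  0.047 -0.     0.041  0.023] mean 0.049 yaw,.,F,eff [ 9.928  0.049 -5.358 -3.961  6.639  0.065]
```

Call:
carry_out --motion '[[[0,0,0,0,0.2],[0,0,0,0,0.4]]]'

```text
clock: 8.7
tool_pos: [0.5257, -0.0211, 0.0718]
ee_rot: [[-0.138, 0.99, -0.002], [0.99, 0.138, -0.001], [-0.001, -0.002, -1.0]]
wrist_force: [-5.2, -4.1, 6.3]
grip_width: 0.0157
gripper_force: 50.0
```

```bash
python3 av.py; python3 - <<'E'
from h import *
import cv2
im=r.capture("wrist");cv2.imwrite("pics/w6.png",cv2.resize(im[:250,200:500,::-1],(720,600)))
E
```

```text
8.95 Mz [0.058 0.092 0.008 0.003 0.072 0.023] mean 0.043 yaw,.,F,eff [ 7.931  0.043 -5.588 -4.158  6.56   0.064]
```

View pics/w6.png

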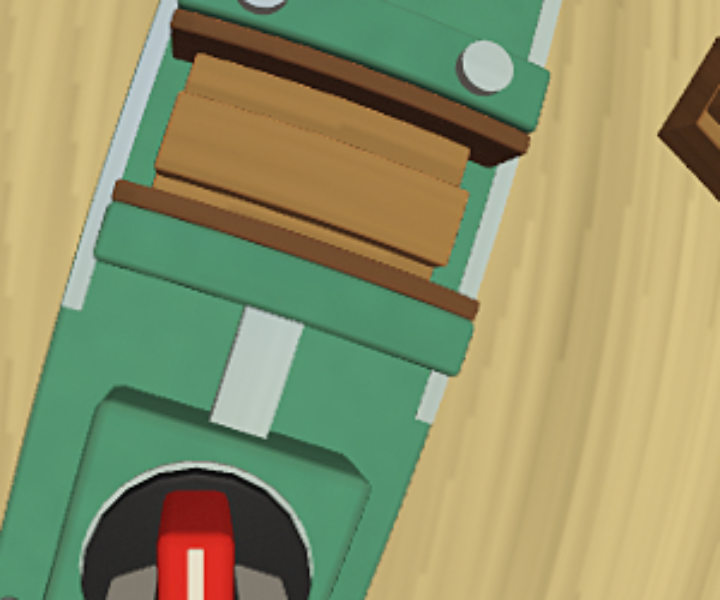

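Call:
carry_out --motion '[[[0,0,0,0,0.2],[0,0,0,0,0.4]]]'

```text
clock: 9.22
tool_pos: [0.5256, -0.0212, 0.0717]
ee_rot: [[-0.103, 0.995, -0.002], [0.995, 0.103, -0.001], [-0.001, -0.002, -1.0]]
wrist_force: [-5.4, -4.0, 6.3]
grip_width: 0.0158
gripper_force: 50.0
```

```bash
python3 av.py
```

```text
9.4667 Mz [0.145 0.123 0.015 0.045 0.068 0.087] mean 0.08 yaw,.,F,eff [ 5.93   0.08  -5.088 -3.953  6.354  0.064]
```

Call:
carry_out --motion '[[[0,0,0,0,0.2],[0,0,0,0,0.4]]]'

```text
clock: 9.68
tool_pos: [0.5256, -0.0211, 0.0717]
ee_rot: [[-0.068, 0.998, -0.002], [0.998, 0.068, -0.001], [-0.001, -0.002, -1.0]]
wrist_force: [-5.4, -4.0, 6.9]
grip_width: 0.0155
gripper_force: 50.0
```

```bash
python3 av.py
```

```text
9.9333 Mz [0.142 0.094 0.116 0.054 0.056 0.011] mean 0.079 yaw,.,F,eff [ 3.932  0.079 -5.777 -4.012  7.092  0.064]
```

Call:
carry_out --motion '[[[0,0,0,0,0.2],[0,0,0,0,0.4]]]'

```text
clock: 10.15
tool_pos: [0.5255, -0.0211, 0.0717]
ee_rot: [[-0.034, 0.999, -0.002], [0.999, 0.034, -0.001], [-0.001, -0.002, -1.0]]
wrist_force: [-5.2, -3.8, 7.5]
grip_width: 0.0157
gripper_force: 50.0
```

```bash
python3 av.py
```

```text
10.4 Mz [ 0.115  0.094  0.055 -0.035  0.064  0.066] mean 0.06 yaw,.,F,eff [ 1.933  0.06  -5.801 -3.863  7.291  0.07 ]
```

Call:
carry_out --motion '[[[0,0,0,0,0.2],[0,0,0,0,0.4]]]'

```text
clock: 10.62
tool_pos: [0.5254, -0.0212, 0.0717]
ee_rot: [[0.001, 1.0, -0.002], [1.0, -0.001, -0.001], [-0.001, -0.002, -1.0]]
wrist_force: [-5.9, -5.7, 7.1]
grip_width: 0.0152
gripper_force: 50.0
```

```bash
python3 av.py
```

```text
10.8667 Mz [0.196 0.184 0.14  0.111 0.113 0.078] mean 0.137 yaw,.,F,eff [-0.054  0.137 -5.935 -4.049  7.138  0.132]
```

Joint 6 effort, which has been a clean signal, rose from 0.064 to 0.132. Contact has begun at roughly 7 N, so I go on in 1° steps.

Call:
carry_out --motion '[[[0,0,0,0,0.1],[0,0,0,0,0.2]]]'

```text
clock: 11.08
tool_pos: [0.5254, -0.0211, 0.0717]
ee_rot: [[0.018, 1.0, -0.003], [1.0, -0.018, -0.001], [-0.001, -0.003, -1.0]]
wrist_force: [-6.3, -3.4, 7.9]
grip_width: 0.0156
gripper_force: 50.0
```

```bash
python3 av.py
```

```text
11.3333 Mz [0.194 0.188 0.158 0.19  0.202 0.158] mean 0.182 yaw,.,F,eff [-1.027  0.182 -5.666 -4.182  7.574  0.196]
```

Call:
carry_out --motion '[[[0,0,0,0,0.1],[0,0,0,0,0.2]]]'

```text
clock: 11.55
tool_pos: [0.5254, -0.0211, 0.0717]
ee_rot: [[0.035, 0.999, -0.003], [0.999, -0.035, -0.001], [-0.001, -0.003, -1.0]]
wrist_force: [-6.2, -4.4, 8.0]
grip_width: 0.0158
gripper_force: 50.0
```

```bash
python3 av.py
```

```text
11.8 Mz [0.282 0.18  0.212 0.182 0.223 0.199] mean 0.213 yaw,.,F,eff [-2.02   0.213 -5.91  -3.974  7.697  0.227]
```

The three estimates agree at about 14 to 15 N, so I release and lift straight up.

Call:
carry_out --motion '[[[0.45,0,0,0,0],[0.45,0,0,0,0],[0.45,0,0,0,0],[0.45,0,0,0,0],[0.45,0,0,0,0],[0.45,0,0,0,0],[0.45,0,0,-1,0],[0.45,0,0,-3,0],[0.45,0,0,-6,0],[0.45,0,0,-9,0],[0.45,0,0,-12,0],[0.45,0,0,-15,0],[0.45,0,0,-15,0],[0.45,0,0,-15,0]]]'

```text
clock: 13.02
tool_pos: [0.5275, -0.0209, 0.2243]
ee_rot: [[0.038, 0.999, 0.005], [0.999, -0.038, -0.001], [-0.001, 0.005, -1.0]]
wrist_force: [-0.1, 0.2, -0.3]
grip_width: 0.0424
gripper_force: 0.0
```

```bash
python3 - <<'E'
from h import *
import cv2
im=r.capture("wrist");cv2.imwrite("pics/w7.png",im[:,:,::-1])
E
python3 st.py
```

```text
13.0667 pos [0.526, -0.021, 0.222] yaw -2.19 F [-0.782, -0.019, 0.082] M [0.012, -0.131, 0.001] w 0.0419 gf 0.0 q6 -12.4 eff6 0.001
```

View pics/w7.png

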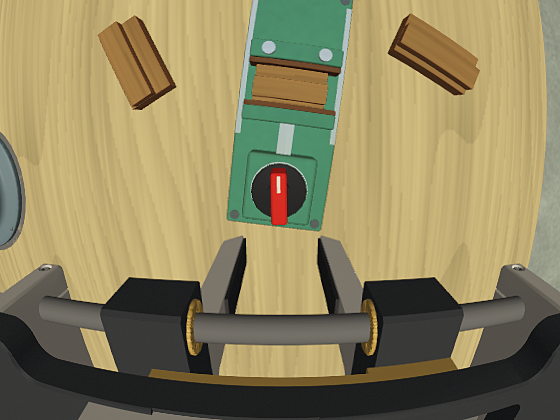

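The moulding at (290,85) is flat between the jaw and stop. The knob bar at (279,190) is still aligned with the hand, so it did not spring back.

```bash
python3 -c "
from station import r
print(r.hand_in())"
```

```text
the job is handed in; nothing more can be done
None
```

I broke the knob loose and turned it about 83° clockwise until the moulding was pinched against the stop at roughly 15 N (estimated from wrist moment and joint effort), then let go and handed the job in at about 13 s; the judge returned no verdict.

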